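# Sort a sample vial and a peg clip into their trays

## Robot

A 6-joint arm with a two-finger parallel gripper is mounted at the origin on a cart in front of the work surface, level with it; the furniture and walls round the work are solid. World frame = base frame: x ahead of the robot, y to its left, z up, the work surface at z = 0. Lengths are in mm, angles in rad, forces in N, time in s.
With the tool pointing down it reaches from about 275 to 750 mm from the base axis. Payload 10.2 kg.
Tool frame: the origin (TCP) lies midway between the tips of the shut fingers; the grasp point (between the pads) lies 19 mm behind it; z points along the fingers, y is the line along which they close (so a half turn about z gives the same grasp; the last joint's range is limited). The gripper opens to 85 mm and grips with 20 to 120 N. Pads are 22 mm wide; open, the fingers measure 114 mm over their backs; the gripper's body (76 mm by 85 mm) begins 54 mm behind the grasp point. The pads swing forward as they close: fully open they stand 13 mm farther back than shut.
Start: joints at [0.949, 0.313, 1.498, -0, 1.331, -0.223], TCP at [203.877, 483.803, 231.294] pointing down, gripper open.
Joint ranges: [-2.94, 2.94], [-0.97, 2.17], [0.19, 2.56], [-1.23, 4.37], [0.02, 3.11], [-2.88, 2.88]. Speed limits (rad/s): [2.39, 2.39, 3.01, 3.14, 3.14, 3.14].

## Interface

Orientations are given as a unit quaternion [w, x, y, z].
In Python, from rig import sense, capture, finish_job, find_in, place_of gives the robot as it stands. The module is installed in compiled form; this text tells all that it offers.
- The arm moves only by the shell command python3 -m jog 'ROWS' [FORCE]. ROWS is JSON, a list of rows, each an object of numbers: "tx", "ty", "tz": the shift along the tool's x, y, z in mm; "ax", "ay", "az": the turn, a rotation vector about the tool's x, y, z in rad; "jaw": the closure, from -1 (fully open) to 1 (shut), so that 0 is half open. In form: [{"tx": .., "ty": .., "tz": .., "ax": .., "ay": .., "az": .., "jaw": ..}, ...]. A call has 1 to 5 rows; each row shifts and turns the commanded pose from where the row before left it, along the tool's axes as they then stand; what a row does not reach is not made up. A row lasts 1/8 s, in which the tool goes at most 62.5 mm and 10.7 degrees, less where a joint would pass 70% of its speed; a pose out of reach is approached as far as the arm can. A call with a gripper value outside its range is refused whole. The fingers move at their own pace and stop on an object; FORCE is the grip in N (left out, the last holds). Time passes only in rows, so rows that do not move let the fingers close. It gives the time, the measured TCP pose, the force, the opening and the grip force at its end, in the units of the state.
- sense(): the state, without advancing time (a new reading comes with each control period).
- capture(name): name is "side" or "top"; returns a dict with "color" (384x512x3 uint8, red, green, blue), "depth" (384x512 float32, mm along the optical axis (not along the pixel's ray), 0 where there is no reading), "fx", "fy", "cx", "cy" (pixels), "camera_from_world" (4x4, takes a point from world to camera coordinates). Camera axes: x right, y up, looking along -z (the intrinsics and any distortion apply to the point x, -y, -z); pixel columns grow to the right and rows downward; lengths in mm; the calibration is good to about 2 mm. A picture is of the moment at which its call begins.
- finish_job(): hands the job in; it is judged then, once.
Trained networks look in the newest picture that a camera, given by its name, has taken for a name from the list of things; names that differ only in an ending like _2 or _b are one class to them, and where a whole thing is asked for, a point or a joint stands for the part that bears it (a point fixed in the world has none). Each returns a list of dicts, best first, with "conf" (0 to 1); they miss things now and then, are a little off and sometimes report something else, mostly with a low value. They report only what shows in the picture. A call takes as long as a camera call. They do not tell look-alikes from the thing itself.
- find_in(query, camera): "centre" ([column, row] in pixels, amid what is visible of it).
- place_of(query, camera): "centre" ([column, row] in pixels: a listed point, or the origin of a listed thing).
The state is a dict: "time_s": time; "joints": joint angles; "dq": joint speeds; "tau": joint torques, N m; "eef_pos": TCP position; "ee_rot": TCP orientation; "force": force on the tool from outside, world axes, zero at the start; "wrist_torque": the same for the moment, N m; "grip_width": opening from 0.0 (shut) to 1.0 (fully open); "grip_force": force on a finger pad.
Only numpy, scipy, OpenCV 4.12 (cv2) and the standard library are available. Lean on these libraries where they do the work, as an engineer would, in place of code of your own. Each camera call takes 0.05 s, during which the arm holds its last target. There are 200 camera calls.

## Task

Sort the two stray things left in the middle of the table, like to like: stand the stray capped sample vial upright in the white tray that already holds a vial, and lay the stray clothes-peg clip in the white tray that already holds a clip.

Things in the scene. Friction and masses are not known exactly. Their poses are not given: they have to be found in the camera images.
- vial: the stray sample vial: small clear glass bottle with a white screw cap, a round upright cylinder 23 mm in diameter and 58 mm tall, about 22 g, standing on the table between the trays. Origin at the centre of its underside, z up through the cap.
- clip: the stray clothes-peg clip: orange-brown plastic, 13 mm wide (its x), 52 mm long (its y), 9 mm high, about 12 g, lying flat on the table between the trays, in any yaw. Origin at the centre of its underside, z up.
- vial_tray: shallow open white plastic tray that already holds a standing vial, else like the other tray; left or right of the work. 160 (x) by 150 (y) by 30 mm high, walls 4 mm, inner floor 10 mm above the table, fixed, turned up to 15 degrees. Origin: centre of its underside; z up, x away from the robot. Its own vial (like the stray one) stands 40 to 46 mm along +x, within 20 mm of y = 0; the near half (round x = -35 mm) is empty.
- clip_tray: shallow open white plastic tray that already holds a clip, else like the other tray; left or right of the work. 160 (x) by 150 (y) by 30 mm high, walls 4 mm, inner floor 10 mm above the table, fixed, turned up to 15 degrees. Origin: centre of its underside; z up, x away from the robot. Its own clip (like the stray one) lies, roughly along y, 40 to 46 mm along +x, within 20 mm of y = 0; the near half (round x = -35 mm) is empty.
There are look-alikes about, which are no part of the job. Leave any purple look-alike of the vial alone.

How it is judged (in metres and radians):
At the end, for the whole second after the job is handed in: The stray vial stands upright (within 10 degrees) on the floor of the tray that holds the other vial, and the stray clip lies within the walls of the tray that holds the other clip, not above its rim; both released and at rest (x of vial in the frame of vial_tray between -0.076 and 0.076 m and y of vial in the frame of vial_tray between -0.071 and 0.071 m and z of vial in the frame of vial_tray below 0.02 m and linear speed of each of vial, clip below 0.02 m/s and angle between vial's own z axis and vertical below 0.17 rad and x of clip in the frame of clip_tray between -0.076 and 0.076 m and y of clip in the frame of clip_tray between -0.071 and 0.071 m and z of clip in the frame of clip_tray below 0.025 m); the robot touches nothing.
It also fails if it takes over 72 s, if anything falls off the work surface, if the arm or the gripper's body presses on something with over 40 N, if the wrist force passes 120 N, or if a joint passes its speed limit or range.

## Working session

There is one attempt and no reset: what is moved stays moved. The work goes in short steps, Python scripts to look and compute and a shell command to move; the robot and the scene stay as the last step left them, time stands still between calls to the robot, and variables do not carry over. Pictures are saved under pics/ and viewed, at most 10 in all, crops included, and the job is handed in when it is done.

```bash
mkdir -p pics
cat > h.py <<'E'
import numpy as np, cv2
from rig import *
def world(c,u,v,z=None):
    """pixel -> world using depth, or intersect with plane z"""
    T=np.linalg.inv(c["camera_from_world"])
    r=np.array([(u-c["cx"])/c["fx"],-(v-c["cy"])/c["fy"],-1])
    if z is None:
        d=c["depth"][int(round(v)),int(round(u))]; return (T@np.r_[r*d,1])[:3]
    o=T[:3,3]; w=T[:3,:3]@r
    return o+w*(z-o[2])/w[2]
E
python3 - <<'E'
from h import *
for n in("top","side"):
    c=capture(n); cv2.imwrite(f"pics/{n}0.png",c["color"][:,:,::-1]); print(n,[k for k in c])
    for q in("vial","clip","vial_tray","clip_tray"):
        for d in place_of(q,n): 
            u,v=d["centre"]; print(q,round(d["conf"],2),np.round([u,v]),world(c,u,v).round(),world(c,u,v,0).round())
print(sense())
E
```

```text
top ['color', 'depth', 'fx', 'fy', 'cx', 'cy', 'camera_from_world']
vial 0.65 [278. 173.] [591.  45.  27.] [597.  44.   0.]
vial 0.47 [304. 182.] [562. -14.  59.] [573. -20.   0.]
vial 0.44 [299. 206.] [505.  -2.  56.] [512.  -8.   0.]
clip 0.6 [239. 228.] [457. 142.   9.] [457. 142.   0.]
vial_tray 0.85 [370. 194.] [ 541. -182.    8.] [ 542. -185.    0.]
clip_tray 0.61 [144. 196.] [537. 382.  10.] [538. 385.   0.]
side ['color', 'depth', 'fx', 'fy', 'cx', 'cy', 'camera_from_world']
vial 0.73 [233. 188.] [597.  54.  10.] [605.  43.   0.]
vial 0.59 [257. 177.] [563. -15.  18.] [577. -40.   0.]
vial 0.47 [271. 189.] [507.   7.  11.] [515.  -7.   0.]
clip 0.53 [257. 182.] [560. -10.   4.] [563. -15.   0.]
clip 0.42 [265. 224.] [452. 137.   5.] [455. 132.   0.]
vial_tray 0.79 [290. 160.] [232. 510. 428.] [ 540. -179.    0.]
clip_tray 0.78 [165. 278.] [535. 388.   9.] [542. 383.   0.]
{'time_s': 0.5, 'joints': array([ 9.48615657e-01,  3.12893061e-01,  1.49775355e+00, -8.39385131e-07,
        1.33100679e+00, -2.23407404e-01]), 'dq': array([-3.51617153e-04, -1.02126001e-03, -2.52612031e-03,  3.89399607e-05,
        9.79940720e-04,  2.30217999e-05]), 'tau': array([-1.41244640e-03, -4.11929834e+01, -2.59765702e+01, -1.73895842e-04,
        7.59932318e-04,  3.52487575e-05]), 'eef_pos': array([203.85651221, 483.78753554, 231.27754724]), 'ee_rot': array([-1.20907819e-05,  1.98068055e-01,  9.80188270e-01, -2.78662979e-05]), 'force': array([ 0.40856864,  0.22714691, -0.15627262]), 'wrist_torque': array([ 0.01852545,  0.05280635, -0.01694042]), 'grip_force': 0.0, 'grip_width': 1.0035467158688172}
```

Run:
```python
import cv2
a=cv2.imread("pics/top0.png")[120:270,90:430]; cv2.imwrite("pics/top1.png",cv2.resize(a,None,fx=2.3,fy=2.3,interpolation=2))
a=cv2.imread("pics/side0.png"); cv2.imwrite("pics/side1.png",cv2.resize(a,None,fx=1.5,fy=1.5,interpolation=2))
```

```text
(no output)
```

View pics/top1.png

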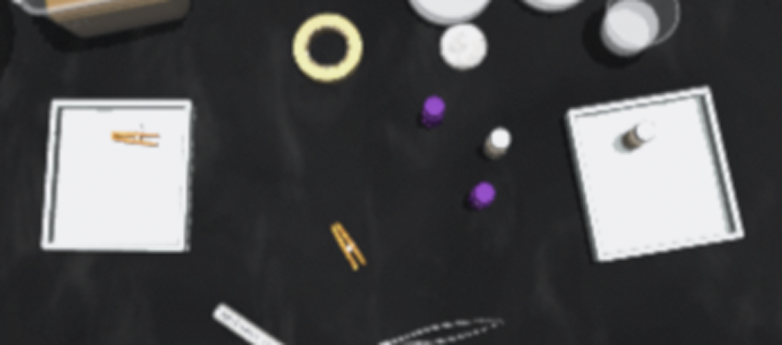

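View pics/side1.png

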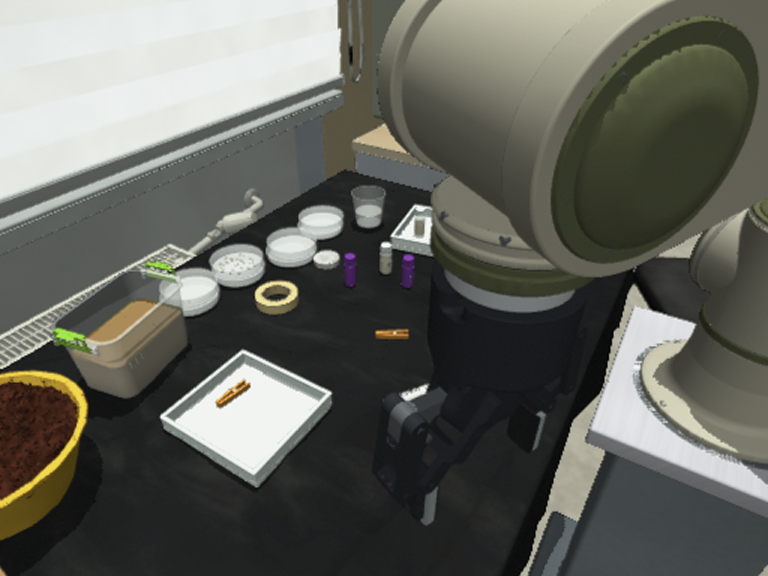

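The top crop shows the clip tray on the left with a clip at (135,138), and the vial tray on the right with a vial at (640,135). The stray clip is at (348,246). The stray white vial is at (498,142), between purple look-alikes at (433,110) and (483,195). The side view agrees.

```bash
cat >> h.py <<'E'
def cloud(c):
    v,u=np.mgrid[0:384,0:512]; T=np.linalg.inv(c["camera_from_world"]); d=c["depth"]
    p=np.stack([(u-c["cx"])/c["fx"]*d,-(v-c["cy"])/c["fy"]*d,-d],-1)
    return p@T[:3,:3].T+T[:3,3]
def near(P,x,y,r): return np.hypot(P[...,0]-x,P[...,1]-y)<r
E
python3 - <<'E'
from h import *
c=capture("top"); P=cloud(c); C=c["color"].astype(int)
org=(C[...,0]-C[...,2]>60)
m=org&near(P,457,142,50); q=P[m]; print("clip",m.sum(),q.mean(0).round(1),cv2.minAreaRect(q[:,:2].astype(np.float32)))
for n,x,y in(("vial",563,-16),("p1",591,45),("p2",505,-2)):
    q=P[near(P,x,y,28)&(P[...,2]>45)]; print(n,len(q),q.mean(0).round(1),q.min(0).round(),q.max(0).round())
for n,x,y in(("vt",541,-183),("ct",537,383)):
    m=near(P,x,y,125)&(C.min(-1)>120)&(P[...,2]<40); q=P[m].astype(np.float32)
    k=(q[:,2]>22)
    print(n,len(q),cv2.minAreaRect(q[:,:2]),"rim",k.sum(),cv2.minAreaRect(q[k][:,:2]),np.median(q[:,2]))
s=sense(); from scipy.spatial.transform import Rotation as R
w=s["ee_rot"]; print(R.from_quat(w[[1,2,3,0]]).as_matrix().round(3))
E
```

```text
clip 103 [462.8 138.9   6.9] ((461.5437927246094, 138.68545532226562), (52.873741149902344, 14.498295783996582), 34.08255386352539)
vial 61 [567.5 -20.9  57.8] [559. -31.  45.] [578. -11.  64.]
p1 61 [601.6  45.7  57.7] [593.  37.  45.] [612.  54.  64.]
p2 63 [511.5  -4.   58.1] [502. -14.  49.] [520.   5.  62.]Traceback (most recent call last):
  File "<stdin>", line 10, in <module>
cv2.error: OpenCV(4.12.0) /io/opencv/modules/imgproc/src/convhull.cpp:143: error: (-215:Assertion failed) total >= 0 && (depth == CV_32F || depth == CV_32S) in function 'convexHull'
```

```bash
python3 -m jog '[{"tx":-46,"ty":-27,"jaw":0},{"tx":-46,"ty":-27,"jaw":0},{"tx":-46,"ty":-27,"jaw":0},{"tx":-46,"ty":-27,"jaw":0},{"tx":-46,"ty":-27,"jaw":0}]' 30
python3 -m jog '[{"tx":-46,"ty":-27,"jaw":0},{"tx":-46,"ty":-27,"jaw":0},{"tx":-46,"ty":-27,"jaw":0},{"az":-0.17,"jaw":0},{"az":-0.17,"jaw":0}]'
python3 -m jog '[{"az":-0.17,"jaw":0},{"az":-0.17,"jaw":0},{"az":-0.17,"jaw":0},{"az":-0.14,"jaw":0},{"jaw":0}]'
cat >> h.py <<'E'
from scipy.spatial.transform import Rotation as R
def go(x,y,z,yaw=None):
    """print shift in tool axes to world target; yaw = wanted tool-y angle in deg"""
    s=sense(); M=R.from_quat(s["ee_rot"][[1,2,3,0]]).as_matrix()
    a=np.degrees(np.arctan2(M[1,1],M[0,1]))
    print("t",s["time_s"],"pos",s["eef_pos"].round(1),"yaw",a.round(1),"tilt",M[:,2].round(3),"q6",s["joints"][5].round(2))
    print("shift",(M.T@(np.array([x,y,z])-s["eef_pos"])).round(1), "az",None if yaw is None else round(-np.radians((yaw-a+90)%180-90),3))
E
python3 - <<'E'
from h import *
go(461.5,138.7,2,124)
c=capture("top"); P=cloud(c); C=c["color"].astype(int)
for n,x,y in(("vt",541,-183),("ct",537,383)):
    m=near(P,x,y,125)&(C.min(-1)>120)&(P[...,2]<40); q=P[m]; k=q[:,2]>22
    f=lambda q:cv2.minAreaRect(np.ascontiguousarray(q[:,:2],dtype=np.float32))
    print(n,len(q),f(q),"rim",k.sum(),f(q[k]) if k.any() else 0,np.median(q[:,2]))
E
```

```text
t 0.55 pos [203.9 483.8 231.3] yaw 67.2 tilt [ 0. -0. -1.] q6 -0.22
shift [-371.4 -218.   229.3] az -0.992
vt 4125 ((541.2359619140625, -192.17405700683594), (170.57080078125, 167.0767364501953), 9.748310089111328) rim 681 ((536.6806030273438, -185.55357360839844), (161.79180908203125, 152.63218688964844), 9.664566040039062) 10.687166752277903
ct 4016 ((539.6390991210938, 391.55462646484375), (168.75051879882812, 167.432373046875), 0.08948367089033127) rim 663 ((534.9918823242188, 384.1191711425781), (152.4306182861328, 160.1953887939453), 89.69268035888672) 11.183221437956263schema error: expected keys tx, ty, tz, ax, ay, az, jaw
schema error: expected keys tx, ty, tz, ax, ay, az, jaw
schema error: expected keys tx, ty, tz, ax, ay, az, jaw
```

```bash
python3 -m jog '[{"tx":-46,"ty":-27,"tz":0,"ax":0,"ay":0,"az":0,"jaw":0},{"tx":-46,"ty":-27,"tz":0,"ax":0,"ay":0,"az":0,"jaw":0},{"tx":-46,"ty":-27,"tz":0,"ax":0,"ay":0,"az":0,"jaw":0},{"tx":-46,"ty":-27,"tz":0,"ax":0,"ay":0,"az":0,"jaw":0},{"tx":-46,"ty":-27,"tz":0,"ax":0,"ay":0,"az":0,"jaw":0}]' 30
python3 -m jog '[{"tx":-46,"ty":-27,"tz":0,"ax":0,"ay":0,"az":0,"jaw":0},{"tx":-46,"ty":-27,"tz":0,"ax":0,"ay":0,"az":0,"jaw":0},{"tx":-46,"ty":-27,"tz":0,"ax":0,"ay":0,"az":0,"jaw":0},{"tx":0,"ty":0,"tz":30,"ax":0,"ay":0,"az":-0.17,"jaw":0},{"tx":0,"ty":0,"tz":30,"ax":0,"ay":0,"az":-0.17,"jaw":0}]'
python3 -m jog '[{"tx":0,"ty":0,"tz":30,"ax":0,"ay":0,"az":-0.17,"jaw":0},{"tx":0,"ty":0,"tz":30,"ax":0,"ay":0,"az":-0.17,"jaw":0},{"tx":0,"ty":0,"tz":0,"ax":0,"ay":0,"az":-0.17,"jaw":0},{"tx":0,"ty":0,"tz":0,"ax":0,"ay":0,"az":-0.14,"jaw":0},{"tx":0,"ty":0,"tz":0,"ax":0,"ay":0,"az":0,"jaw":0}]'
python3 - <<'E'
from h import *
go(461.5,138.7,2,124)
E
```

```text
time_s: 1.23
eef_pos: [364.2, 268.6, 231.5]
ee_rot: [0.0, 0.198, 0.98, 0.0]
force: [0.3, -0.1, 0.9]
grip_width: 0.501
grip_force: 0.0
time_s: 1.85
eef_pos: [459.5, 141.2, 170.6]
ee_rot: [0.0, 0.027, 1.0, 0.0]
force: [1.2, 0.6, -0.3]
grip_width: 0.5
grip_force: 0.0
time_s: 2.48
eef_pos: [459.2, 141.9, 111.3]
ee_rot: [0.0, -0.291, 0.957, -0.0]
force: [-0.0, -0.4, -0.1]
grip_width: 0.498
grip_force: 0.0
t 2.475 pos [459.2 141.9 111.3] yaw 123.8 tilt [ 0.  0. -1.] q6 -2.11
shift [ -0.2  -3.9 109.3] az -0.003
```

```bash
python3 -m jog '[{"tx":0,"ty":-4,"tz":40,"ax":0,"ay":0,"az":0,"jaw":0},{"tx":0,"ty":0,"tz":40,"ax":0,"ay":0,"az":0,"jaw":0},{"tx":0,"ty":0,"tz":20,"ax":0,"ay":0,"az":0,"jaw":0},{"tx":0,"ty":0,"tz":9,"ax":0,"ay":0,"az":0,"jaw":0},{"tx":0,"ty":0,"tz":0,"ax":0,"ay":0,"az":0,"jaw":0}]'
python3 -m jog '[{"tx":0,"ty":0,"tz":0,"ax":0,"ay":0,"az":0,"jaw":1},{"tx":0,"ty":0,"tz":0,"ax":0,"ay":0,"az":0,"jaw":1},{"tx":0,"ty":0,"tz":0,"ax":0,"ay":0,"az":0,"jaw":1},{"tx":0,"ty":0,"tz":0,"ax":0,"ay":0,"az":0,"jaw":1},{"tx":0,"ty":0,"tz":0,"ax":0,"ay":0,"az":0,"jaw":1}]' 30
```

```text
time_s: 3.1
eef_pos: [461.4, 138.5, 2.4]
ee_rot: [-0.0, -0.291, 0.957, 0.0]
force: [-0.1, -0.3, -0.0]
grip_width: 0.494
grip_force: 0.0
time_s: 3.72
eef_pos: [461.9, 138.5, 3.1]
ee_rot: [0.001, -0.291, 0.957, -0.0]
force: [-1.0, -0.2, 6.1]
grip_width: 0.128
grip_force: 29.7
```

```bash
python3 -m jog '[{"tx":0,"ty":0,"tz":-30,"ax":0,"ay":0,"az":0,"jaw":1},{"tx":0,"ty":0,"tz":-40,"ax":0,"ay":0,"az":0,"jaw":1},{"tx":-20,"ty":22,"tz":-20,"ax":0,"ay":0,"az":0,"jaw":1},{"tx":-30,"ty":32,"tz":0,"ax":0,"ay":0,"az":0,"jaw":1},{"tx":-30,"ty":32,"tz":0,"ax":0,"ay":0,"az":0,"jaw":1}]'
python3 -m jog '[{"tx":-30,"ty":32,"tz":0,"ax":0,"ay":0,"az":0,"jaw":1},{"tx":-30,"ty":32,"tz":0,"ax":0,"ay":0,"az":0,"jaw":1},{"tx":-29,"ty":32,"tz":0,"ax":0,"ay":0,"az":0,"jaw":1},{"tx":0,"ty":0,"tz":0,"ax":0,"ay":0,"az":0,"jaw":1}]'
python3 - <<'E'
from h import *
go(500,384,16)
c=capture("side"); cv2.imwrite("pics/s2.png",c["color"][150:384,50:400,::-1].repeat(2,0).repeat(2,1))
E
```

```text
time_s: 4.35
eef_pos: [480.1, 255.8, 93.0]
ee_rot: [0.001, -0.291, 0.957, -0.0]
force: [-0.9, -1.6, -0.3]
grip_width: 0.132
grip_force: 29.4
time_s: 4.85
eef_pos: [499.8, 386.1, 92.0]
ee_rot: [0.0, -0.293, 0.956, 0.0]
force: [0.2, -0.1, -0.5]
grip_width: 0.131
grip_force: 29.4
t 4.85 pos [499.8 386.1  92. ] yaw 124.0 tilt [ 0.  0. -1.] q6 -1.69
shift [ 1.  -1.8 76. ] az None
```

View pics/s2.png

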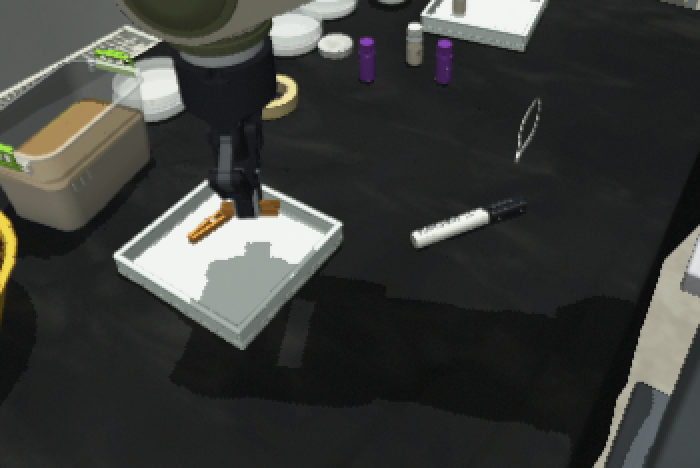

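The clip is held at (262,208), above the tray. I'll lower it to the floor and release it.

```bash
python3 -m jog '[{"tx":0,"ty":0,"tz":40,"ax":0,"ay":0,"az":0,"jaw":1},{"tx":0,"ty":0,"tz":25,"ax":0,"ay":0,"az":0,"jaw":1},{"tx":0,"ty":0,"tz":12,"ax":0,"ay":0,"az":0,"jaw":1},{"tx":0,"ty":0,"tz":0,"ax":0,"ay":0,"az":0,"jaw":1},{"tx":0,"ty":0,"tz":0,"ax":0,"ay":0,"az":0,"jaw":0.2}]'
python3 -m jog '[{"tx":0,"ty":0,"tz":0,"ax":0,"ay":0,"az":0,"jaw":0.2},{"tx":0,"ty":0,"tz":0,"ax":0,"ay":0,"az":0,"jaw":0.2},{"tx":0,"ty":0,"tz":-30,"ax":0,"ay":0,"az":0,"jaw":0},{"tx":0,"ty":0,"tz":-50,"ax":0,"ay":0,"az":0,"jaw":0},{"tx":0,"ty":0,"tz":-50,"ax":0,"ay":0,"az":0,"jaw":0}]'
python3 - <<'E'
from h import *
go(567.5,-20.9,150,117)
E
```

```text
time_s: 5.52
eef_pos: [500.9, 383.9, 16.6]
ee_rot: [0.001, -0.291, 0.957, 0.0]
force: [-0.4, 0.6, 0.4]
grip_width: 0.332
grip_force: 0.0
time_s: 6.15
eef_pos: [500.0, 383.8, 146.9]
ee_rot: [-0.0, -0.291, 0.957, -0.0]
force: [1.0, 0.4, 0.5]
grip_width: 0.498
grip_force: 0.0
t 6.15 pos [500.  383.8 146.9] yaw 123.9 tilt [-0. -0. -1.] q6 -1.69
shift [ 169.6 -373.6   -3. ] az 0.12
```

```bash
python3 -m jog '[{"tx":21,"ty":-46.7,"tz":0,"ax":0,"ay":0,"az":0,"jaw":0},{"tx":21,"ty":-46.7,"tz":0,"ax":0,"ay":0,"az":0,"jaw":0},{"tx":21,"ty":-46.7,"tz":0,"ax":0,"ay":0,"az":0,"jaw":0},{"tx":21,"ty":-46.7,"tz":0,"ax":0,"ay":0,"az":0,"jaw":0},{"tx":21,"ty":-46.7,"tz":0,"ax":0,"ay":0,"az":0,"jaw":0}]'
python3 -m jog '[{"tx":21,"ty":-46.7,"tz":0,"ax":0,"ay":0,"az":0,"jaw":0},{"tx":21,"ty":-46.7,"tz":0,"ax":0,"ay":0,"az":0,"jaw":0},{"tx":22,"ty":-46.7,"tz":0,"ax":0,"ay":0,"az":0,"jaw":0},{"tx":0,"ty":0,"tz":0,"ax":0,"ay":0,"az":0.12,"jaw":0},{"tx":0,"ty":0,"tz":0,"ax":0,"ay":0,"az":0,"jaw":0}]'
python3 - <<'E'
from h import *
go(568,-21,16,117)
c=capture("side"); cv2.imwrite("pics/s3.png",cv2.resize(c["color"][100:384,100:400,::-1],None,fx=2,fy=2))
E
```

```text
time_s: 6.78
eef_pos: [543.3, 129.9, 145.7]
ee_rot: [0.0, -0.291, 0.957, -0.0]
force: [0.4, 0.3, 0.6]
grip_width: 0.5
grip_force: 0.0
time_s: 7.4
eef_pos: [568.1, -20.9, 145.4]
ee_rot: [0.0, -0.234, 0.972, -0.0]
force: [0.1, -0.0, -0.0]
grip_width: 0.5
grip_force: 0.0
t 7.4 pos [568.1 -20.9 145.4] yaw 117.0 tilt [ 0.  0. -1.] q6 -2.29
shift [  0.2  -0.  129.4] az 0.0
```

View pics/s3.png

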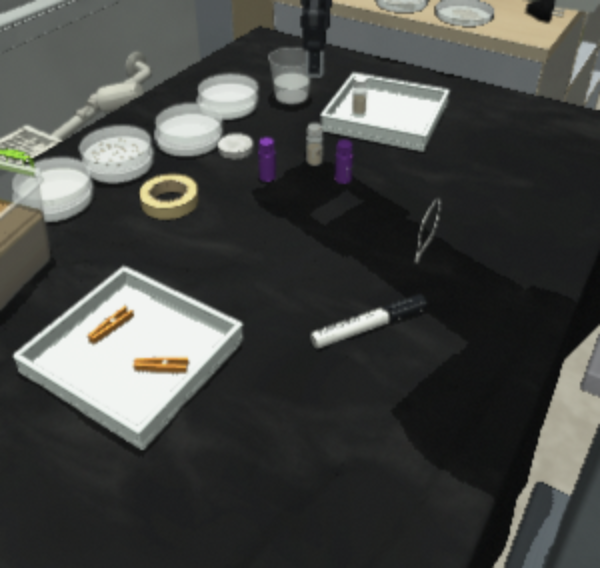

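The stray clip lies in its tray at (160,365). The gripper is above the white vial at (315,145), so I'll go down and grasp.

```bash
python3 -m jog '[{"tx":0,"ty":0,"tz":45,"ax":0,"ay":0,"az":0,"jaw":0},{"tx":0,"ty":0,"tz":30,"ax":0,"ay":0,"az":0,"jaw":0},{"tx":0,"ty":0,"tz":30,"ax":0,"ay":0,"az":0,"jaw":0},{"tx":0,"ty":0,"tz":24,"ax":0,"ay":0,"az":0,"jaw":0},{"tx":0,"ty":0,"tz":0,"ax":0,"ay":0,"az":0,"jaw":0}]'
python3 -m jog '[{"tx":0,"ty":0,"tz":0,"ax":0,"ay":0,"az":0,"jaw":0.3},{"tx":0,"ty":0,"tz":0,"ax":0,"ay":0,"az":0,"jaw":0.6},{"tx":0,"ty":0,"tz":0,"ax":0,"ay":0,"az":0,"jaw":1},{"tx":0,"ty":0,"tz":0,"ax":0,"ay":0,"az":0,"jaw":1},{"tx":0,"ty":0,"tz":0,"ax":0,"ay":0,"az":0,"jaw":1}]' 25
python3 -c "
from h import *
go(502,-191,100)"
```

```text
time_s: 8.07
eef_pos: [567.2, -19.6, 15.1]
ee_rot: [-0.001, -0.235, 0.972, 0.001]
force: [0.8, -0.7, 0.2]
grip_width: 0.502
grip_force: 0.0
time_s: 8.7
eef_pos: [568.9, -20.5, 17.7]
ee_rot: [0.001, -0.234, 0.972, -0.0]
force: [-0.1, 1.8, 6.6]
grip_width: 0.267
grip_force: 25.3
t 8.7 pos [568.9 -20.5  17.7] yaw 117.0 tilt [ 0.002 -0.    -1.   ] q6 -2.28
shift [ 136.9 -121.6  -82.5] az None
```

```bash
python3 -m jog '[{"tx":0,"ty":0,"tz":-25,"ax":0,"ay":0,"az":0,"jaw":1},{"tx":0,"ty":0,"tz":-30,"ax":0,"ay":0,"az":0,"jaw":1},{"tx":0,"ty":0,"tz":-30,"ax":0,"ay":0,"az":0,"jaw":1},{"tx":17,"ty":-15,"tz":0,"ax":0,"ay":0,"az":0,"jaw":1},{"tx":24,"ty":-22,"tz":0,"ax":0,"ay":0,"az":0,"jaw":1}]'
python3 -m jog '[{"tx":27,"ty":-24,"tz":0,"ax":0,"ay":0,"az":0,"jaw":1},{"tx":27,"ty":-24,"tz":0,"ax":0,"ay":0,"az":0,"jaw":1},{"tx":24,"ty":-22,"tz":0,"ax":0,"ay":0,"az":0,"jaw":1},{"tx":18,"ty":-15,"tz":0,"ax":0,"ay":0,"az":0,"jaw":1},{"tx":0,"ty":0,"tz":0,"ax":0,"ay":0,"az":0,"jaw":1}]'
python3 - <<'E'
from h import *
go(502,-191,28)
c=capture("side"); cv2.imwrite("pics/s4.png",cv2.resize(c["color"][80:220,200:360,::-1],None,fx=4,fy=4))
E
```

```text
time_s: 9.32
eef_pos: [548.4, -72.3, 102.0]
ee_rot: [0.001, -0.234, 0.972, -0.0]
force: [-0.0, 0.1, -0.9]
grip_width: 0.263
grip_force: 24.8
time_s: 9.95
eef_pos: [501.1, -192.5, 101.6]
ee_rot: [0.0, -0.232, 0.973, -0.0]
force: [-1.3, 0.6, -0.5]
grip_width: 0.263
grip_force: 24.8
t 9.95 pos [ 501.1 -192.5  101.6] yaw 116.9 tilt [ 0. -0. -1.] q6 -2.63
shift [-1.5  1.  73.6] az None
```

View pics/s4.png

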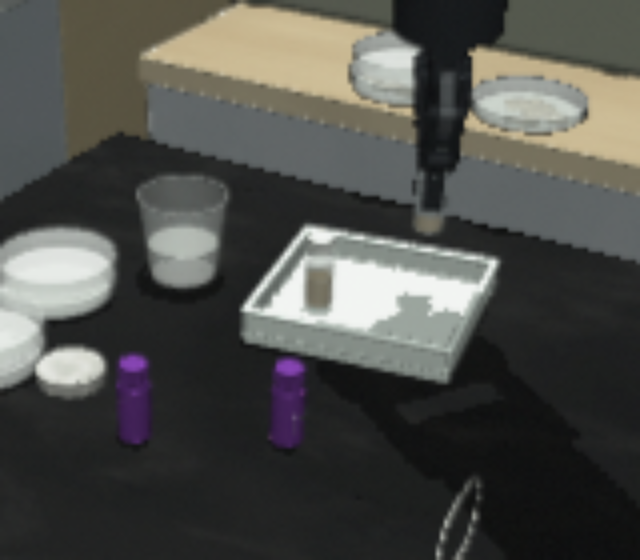

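The vial is held upright at (428,215), over the empty half of the tray. I'll lower it gently.

```bash
python3 -m jog '[{"tx":0,"ty":0,"tz":25,"ax":0,"ay":0,"az":0,"jaw":1},{"tx":0,"ty":0,"tz":25,"ax":0,"ay":0,"az":0,"jaw":1},{"tx":0,"ty":0,"tz":15,"ax":0,"ay":0,"az":0,"jaw":1},{"tx":0,"ty":0,"tz":7,"ax":0,"ay":0,"az":0,"jaw":1},{"tx":0,"ty":0,"tz":0,"ax":0,"ay":0,"az":0,"jaw":1}]'
python3 -m jog '[{"tx":0,"ty":0,"tz":1,"ax":0,"ay":0,"az":0,"jaw":1},{"tx":0,"ty":0,"tz":0,"ax":0,"ay":0,"az":0,"jaw":1}]'
```

```text
time_s: 10.62
eef_pos: [501.7, -191.3, 29.4]
ee_rot: [0.0, -0.234, 0.972, -0.0]
force: [0.1, -0.0, -0.9]
grip_width: 0.266
grip_force: 24.8
time_s: 10.88
eef_pos: [501.7, -191.6, 28.8]
ee_rot: [0.0, -0.233, 0.972, -0.0]
force: [-0.0, 0.2, -0.9]
grip_width: 0.262
grip_force: 24.8
```

```bash
python3 -m jog '[{"tx":0,"ty":0,"tz":1,"ax":0,"ay":0,"az":0,"jaw":1},{"tx":0,"ty":0,"tz":0,"ax":0,"ay":0,"az":0,"jaw":1},{"tx":0,"ty":0,"tz":0.5,"ax":0,"ay":0,"az":0,"jaw":1},{"tx":0,"ty":0,"tz":0,"ax":0,"ay":0,"az":0,"jaw":1}]'
```

```text
time_s: 11.38
eef_pos: [501.7, -191.6, 27.6]
ee_rot: [0.0, -0.233, 0.972, -0.0]
force: [-3.0, 1.5, 9.7]
grip_width: 0.257
grip_force: 25.8
```

Contact. I'll release slowly and retreat straight up.

```bash
python3 -m jog '[{"tx":0,"ty":0,"tz":-0.5,"ax":0,"ay":0,"az":0,"jaw":0.42},{"tx":0,"ty":0,"tz":0,"ax":0,"ay":0,"az":0,"jaw":0.35},{"tx":0,"ty":0,"tz":0,"ax":0,"ay":0,"az":0,"jaw":0.2},{"tx":0,"ty":0,"tz":0,"ax":0,"ay":0,"az":0,"jaw":0},{"tx":0,"ty":0,"tz":0,"ax":0,"ay":0,"az":0,"jaw":0}]'
python3 -m jog '[{"tx":0,"ty":0,"tz":-20,"ax":0,"ay":0,"az":0,"jaw":0},{"tx":0,"ty":0,"tz":-40,"ax":0,"ay":0,"az":0,"jaw":0},{"tx":0,"ty":0,"tz":-50,"ax":0,"ay":0,"az":0,"jaw":0},{"tx":0,"ty":0,"tz":-50,"ax":0,"ay":0,"az":0,"jaw":0},{"tx":0,"ty":0,"tz":0,"ax":0,"ay":0,"az":0,"jaw":0}]'
python3 - <<'E'
from h import *
c=capture("side"); cv2.imwrite("pics/s5.png",cv2.resize(c["color"][80:330,90:360,::-1],None,fx=2.4,fy=2.4))
E
```

```text
time_s: 12.0
eef_pos: [501.4, -191.4, 27.2]
ee_rot: [-0.0, -0.233, 0.972, 0.0]
force: [0.0, 0.2, -0.1]
grip_width: 0.504
grip_force: 0.0
time_s: 12.62
eef_pos: [502.8, -192.2, 191.0]
ee_rot: [0.003, -0.233, 0.972, -0.003]
force: [0.3, 0.5, -1.3]
grip_width: 0.501
grip_force: 0.0
```

View pics/s5.png

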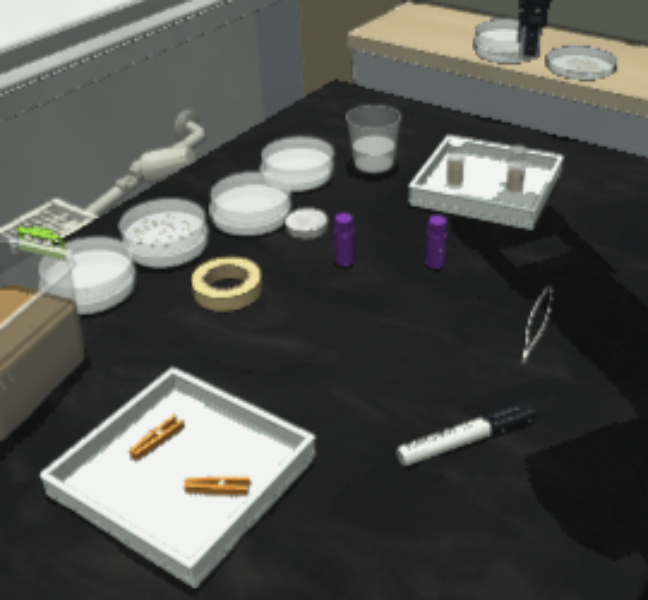

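Two vials stand upright in the right-hand tray at (455,170) and (516,175). Two clips lie in the left-hand tray, the stray one at (217,485). The arm is clear.

```bash
python3 -c "
from rig import finish_job
print(finish_job())"
```

```text
the job is handed in; nothing more can be done
None
```

I handed the job in at about 12.7 s: the last picture shows the stray vial standing upright in the vial tray and the stray clip lying in the clip tray, with the purple look-alikes untouched; no verdict came back.

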